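# Free the vial carrier from the shaker and hold it up

### The job

Unlock the vial carrier from the bench shaker: fit the T-key over the bar-shaped hold-down screw, turn the screw anticlockwise with it to its stop so the bar lines up with the slot, and stand the key back in its stand and let go of it. Then lift the carrier by its handle about 10 cm clear of the shaker and finish while holding it there, level and still, with all four vials still standing in it; leave the other things on the bench where they are.

Things in the scene. Friction and masses are not known exactly. Their poses are not given: they have to be found in the camera images.
- shaker: Grey bench shaker, fixed, 170 (its x) by 260 (its y) mm; origin at the centre of its underside, z up. Its platform is 50 above the table. The carrier sits on it with origin at (0, -29, 50), axes parallel, between guide strips 8 high (2.5 clearance). The hold-down screw's vertical axis is at (0, 66).
- screw (a joint): Captive quarter-turn screw on the shaker, rad, grows anticlockwise from above. 0: its head, a steel cross bar, lies along the shaker's x, across the slot of the carrier's tab (locked); 1.571: bar along the shaker's y, in line with the slot (free); hard stop at 1.6. Starts at 0.02 to 0.5. Stays where left; takes about 0.06 N m to turn; does not rise.
- screw_top (a point): Centre of the top face of the screw's cross bar (34 long, 10 wide, 10 high, mm), 69 above the table, 3 mm free under the bar to the carrier's tab. Its x axis runs along the bar, z up.
- carrier: Loose aluminium vial carrier, 0.46 kg with vials: tray 90 (its x) by 130 (its y) mm, walls 35 high, floor 4, six compartments; origin at the centre of its underside, z up. At its +y end a tab 6 thick reaches y = 123, with a slot 20 (x) by 44 (y) centred at y = 95, where the screw's bar stands. Centre of mass within 12 mm of the middle in x and y.
- handle (a point): Centre of the carrier's black handle bar, 105 mm above the carrier's underside: 14 wide (carrier's x), 14 high, 84 long (carrier's y), free for fingers along its middle 60 between two posts. The vial tops are 39 mm below this point. Axes as the carrier's.
- key: Loose T-key, 0.12 kg, 144 mm high, upright in the stand; origin at the centre of its foot's underside, z up. Foot 27 (its x) by 28 (its y): two prongs beside a slot 15 wide (x), 9 deep, open along y. It fits over the screw's bar with key y along the bar, origin 9 below screw_top; loose, it turns about 0.2 rad before it takes the bar along.
- key_grip (a point): Centre of the key's black paddle grip, 125 mm above its underside: 18 thick (key's x), 40 wide (key's y), from 106 to 144 high, on a round shank of diameter 16. Axes as the key's.
- stand: Key stand, fixed: dark steel square socket, outside 50 x 50, 44 high, opening 36 x 36 mm, on a flange 80 x 80 x 5; origin at the centre of its underside, z up. The key stands in it with its origin 7 above the table and its foot parallel to the socket's walls.
- vial0: Amber glass vial with white cap, loose, diameter 30, 62 mm high, 0.04 kg, standing in a compartment of the carrier (compartment about 38 x 40); origin at the centre of its underside, z up.
- vial1: Amber glass vial with white cap, loose, diameter 30, 62 mm high, 0.04 kg, standing in a compartment of the carrier (compartment about 38 x 40); origin at the centre of its underside, z up.
- vial2: Amber glass vial with white cap, loose, diameter 30, 62 mm high, 0.04 kg, standing in a compartment of the carrier (compartment about 38 x 40); origin at the centre of its underside, z up.
- vial3: Amber glass vial with white cap, loose, diameter 30, 62 mm high, 0.04 kg, standing in a compartment of the carrier (compartment about 38 x 40); origin at the centre of its underside, z up.
- pen_pot: Bystander: round dark metal pen pot, diameter 72, 95 high, three pens sticking out to 145 (mm), loose; origin at the centre of its underside.
- mug: Bystander: white mug, diameter 82, 95 high (mm), loose; origin at the centre of its underside.
- bottle: Bystander: green bottle, diameter 66, 200 high (mm), loose; origin at the centre of its underside.
- tissue_box: Bystander: grey tissue box 120 x 230 x 85 high (mm), loose; origin at the centre of its underside.
- fruit_bowl: Bystander: white bowl with an orange in it, diameter 124, 80 high (mm), loose; origin at the centre of its underside.
- note_pad: Bystander: block of paper notes 76 x 76 x 20 high (mm), loose; origin at the centre of its underside.
- stapler: Bystander: black stapler 36 x 130 x 47 high (mm), loose; origin at the centre of its underside.
Not all that is in view belongs to the job. Leave any pink look-alike of the carrier alone. Leave any pink look-alike of the vial2 alone.

How it is judged (in metres and radians):
On the way, in this order (a step that is already met when the one before it is completed fails the run):
1. the key is fitted over the bar of the still locked screw (horizontal distance between key and screw_top below 0.012 m and z of key in the frame of screw_top below -0.003 m and angle between key's own z axis and vertical below 0.2 rad and value of joint screw below 1 rad), for 0.1 s.
2. the screw is turned free (over 1.40 rad) with the key still on it (horizontal distance between key and screw_top below 0.012 m and z of key in the frame of screw_top below -0.003 m and angle between key's own z axis and vertical below 0.2 rad and value of joint screw above 1.4 rad), for 0.1 s.
3. the key stands in its stand again, let go (horizontal distance between key and stand below 0.012 m and height (world z) of key below 0.014 m and angle between key's own z axis and vertical below 0.15 rad and contact force between the fingers and key below 0.1 N), for 0.2 s.
At the end, for the whole second after the job is handed in: Screw over 1.40 rad; key let go in its stand (12 mm, 0.15 rad of upright); fingers hold the carrier, TCP within 50 mm of the handle, underside over 120 mm above the table, within 0.10 rad of level, under 0.03 m/s and 0.15 rad/s, touching nothing else; all vials standing in it (all of step 3 and z of vial0 in the frame of carrier between -0.002 and 0.02 m and angle between each of vial0, vial1, vial2, vial3's own z axis and vertical below 0.2 rad and horizontal distance between each of vial0, vial1, vial2, vial3 and carrier below 0.075 m and z of vial1 in the frame of carrier between -0.002 and 0.02 m and z of vial2 in the frame of carrier between -0.002 and 0.02 m and z of vial3 in the frame of carrier between -0.002 and 0.02 m and value of joint screw above 1.4 rad and height (world z) of carrier above 0.12 m and angle between carrier's own z axis and vertical below 0.1 rad and linear speed of carrier below 0.03 m/s and angular speed of carrier below 0.15 rad/s and contact force between the fingers and carrier above 1 N and distance between the grasp point and handle below 0.05 m and contact force between carrier and shaker below 0.1 N and contact force between carrier and stand below 0.1 N and contact force between carrier and key below 0.1 N and contact force between carrier and pen_pot below 0.1 N and contact force between carrier and mug below 0.1 N and contact force between carrier and bottle below 0.1 N and contact force between carrier and tissue_box below 0.1 N and contact force between carrier and fruit_bowl below 0.1 N and contact force between carrier and note_pad below 0.1 N and contact force between carrier and stapler below 0.1 N); the arm keeps its last pose, push and grip.
It fails at once if a bystander is moved more than 30 mm (distance of any of pen_pot, mug, bottle, tissue_box, fruit_bowl, note_pad, stapler from where it was at the start of the episode above 0.03 m).
It fails at once if the carrier is tipped more than 0.35 rad (angle between carrier's own z axis and vertical above 0.35 rad).
It also fails if it takes over 72 s, if anything falls off the work surface, if the arm or the gripper's body presses on something with over 40 N, if the wrist force passes 120 N, or if a joint passes its speed limit or range.

### The arm

A 6-joint arm with a two-finger parallel gripper is mounted at the origin on the work surface. World frame = base frame: x ahead of the robot, y to its left, z up, the work surface at z = 0. Lengths are in m, angles in degrees, forces in N, time in s.
With the tool pointing down it reaches from about 0.325 to 0.85 m from the base axis. Payload 15.5 kg.
Tool frame: the origin (TCP) lies between the finger pads, 19 mm behind the fingertips; this is the grasp point; z points along the fingers, y is the line along which they close (so a half turn about z gives the same grasp; the last joint's range is limited). The gripper opens to 91 mm and grips with 3 to 60 N. Pads are 32 mm wide; open, the fingers measure 118 mm over their backs; the gripper's body (76 mm by 178 mm) begins 60 mm behind the grasp point.
Start: joints at [58.012, 28.281, 77.091, -0, 74.628, -5.472], TCP at [0.279, 0.559, 0.233] pointing down, gripper open.
Joint ranges: [-166.48, 166.48], [-47.26, 123.95], [12.59, 153.08], [-70.14, 250.14], [6.76, 159.57], [-176.63, 176.63]. Speed limits (degrees/s): [108.29, 108.29, 147.25, 172.46, 172.46, 172.46].

### API

Orientations are given as a 3x3 rotation matrix whose columns are the frame's x, y, z axes.
In Python, from bench import ctrl gives the robot as it stands. The module is installed in compiled form; this text tells all that it offers. Calls block until the motion is done:
- ctrl.goto(position, orientation): joint-space move of the TCP to a pose.
- ctrl.move_l(position, vel=0.15, ori=None, contact_N=None): straight line of the TCP; ori=None keeps the orientation; vel is the mean speed in m/s. With contact_N (N) it stops when the force on the tool has changed by that much, and returns True; else False.
- ctrl.movej(angles): joint-space move.
- ctrl.command_gripper(opening): opening from 0.0 (shut) to 1.0 (fully open); the grip force is fixed at half the most; returns when the fingers have stopped.
- ctrl.sleep(seconds).
- ctrl.ik(position, orientation): joint angles nearest the present ones, or None.
- ctrl.read_camera(name): name is "scene" or "side" or "wrist"; returns the picture (384x512x3 uint8, blue, green, red); there is no depth.
- ctrl.camera_params(name): a dict with "fx", "fy", "cx", "cy" (pixels), "pose" (4x4, takes a point from camera to world coordinates); the wrist camera has in their place "T_tool_cam" (4x4, takes a point from camera to tool coordinates, whose origin is the TCP and whose axes are the flange's). Camera axes: x right, y up, looking along -z (the intrinsics and any distortion apply to the point x, -y, -z); pixel columns grow to the right and rows downward; lengths in m; the calibration is good to about 2 mm. A picture is of the moment at which its call begins: read the wrist's pose just before it. camera_params takes no time and is no camera call.
A pose or a line that the arm cannot do raises ctrl.MotionError and nothing moves.
- ctrl.sign_off(): hands the job in; it is judged then, once.
Readings, each from a call of its own:
- ctrl.current_t(): time.
- ctrl.current_q(): joint angles.
- ctrl.current_dq(): joint speeds.
- ctrl.current_effort(): joint torques, N m.
- ctrl.current_tool_pos(): TCP position.
- ctrl.current_eef_rot(): TCP orientation.
- ctrl.current_contact_force(): force on the tool from outside, world axes, zero at the start.
- ctrl.current_wrist_torque(): the same for the moment, N m.
- ctrl.current_grip_width(): opening from 0.0 (shut) to 1.0 (fully open).
- ctrl.current_grasp_force(): force on a finger pad.
Only numpy, scipy, OpenCV 4.12 (cv2) and the standard library are available. Lean on these libraries where they do the work, as an engineer would, in place of code of your own. Each camera call takes 0.05 s, during which the arm holds its last target. There are 200 camera calls.

## Working session

There is one attempt and no reset: what is moved stays moved. The work goes in short steps, each a Python script; the robot and the scene stay as the last script left them, time stands still between calls to the robot, and variables do not carry over. Pictures are saved under pics/ and viewed, at most 10 in all, crops included, and the job is handed in when it is done.

```bash
mkdir -p pics; python3 - <<'E'
from bench import ctrl
import cv2,numpy as np
np.set_printoptions(precision=4,suppress=True)
for n in ("scene","side","wrist"):
    cv2.imwrite(f"pics/{n}0.png",ctrl.read_camera(n)); print(n,ctrl.camera_params(n))
print(ctrl.current_eef_rot(),ctrl.current_t())
E
```

```text
scene {'fx': 453.219634630628, 'fy': 453.219634630628, 'cx': 257.43500704376487, 'cy': 197.07181631186882, 'pose': array([[-0.7714, -0.4094,  0.4871,  1.3305],
       [ 0.6362, -0.5126,  0.5766,  0.9118],
       [ 0.0136,  0.7547,  0.6559,  1.1485],
       [ 0.    ,  0.    ,  0.    ,  1.    ]])}
side {'fx': 443.9264179849067, 'fy': 443.9264179849067, 'cx': 252.8171170293548, 'cy': 195.09819315476645, 'pose': array([[ 0.9659,  0.1322, -0.2226,  0.2638],
       [-0.2589,  0.4897, -0.8326, -1.0636],
       [-0.0011,  0.8618,  0.5072,  0.7586],
       [ 0.    ,  0.    ,  0.    ,  1.    ]])}
wrist {'fx': 292.8330632603585, 'fy': 292.8330632603585, 'cx': 252.30643648889475, 'cy': 191.97920091016468, 'T_tool_cam': array([[-0.0013,  0.9701,  0.2426,  0.0669],
       [ 1.    ,  0.0015, -0.0005,  0.0007],
       [-0.0008,  0.2426, -0.9701, -0.1523],
       [ 0.    ,  0.    ,  0.    ,  1.    ]])}
[[-0.8948  0.4465 -0.0005]
 [ 0.4465  0.8948 -0.0008]
 [ 0.0001 -0.0009 -1.    ]] 0.15
```

View pics/scene0.png

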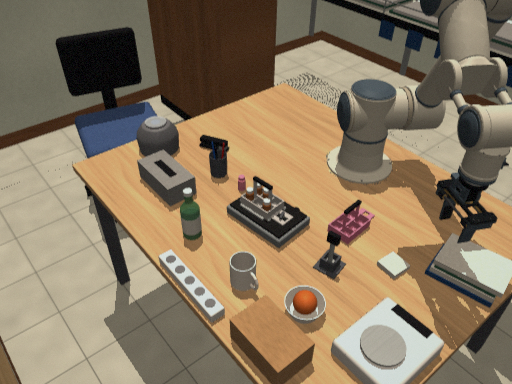

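View pics/side0.png

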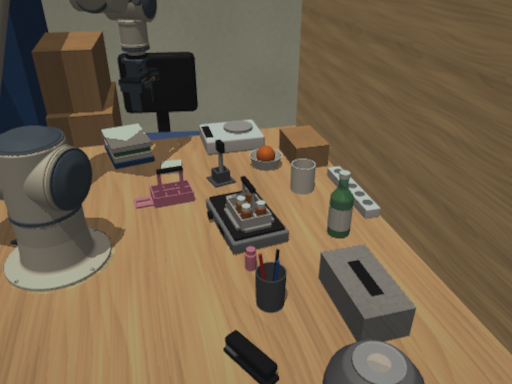

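The scene picture shows the real carrier, grey on the grey shaker, at scene (268,212) and side (246,213). Its pink look-alike is at scene (351,222). The key is in its stand at scene (331,255) and side (221,165). The pink vial look-alike is at scene (241,184). I choose the grey carrier and the T-key, and check both in one close crop.

```bash
cat > h.py <<'E'
from bench import ctrl
import cv2,numpy as np
np.set_printoptions(precision=4,suppress=True)
def K(n):
    p=ctrl.camera_params(n); return p
def campose(n):
    p=K(n)
    if n!="wrist": return p["pose"]
    T=np.eye(4); T[:3,:3]=ctrl.current_eef_rot(); T[:3,3]=ctrl.current_tool_pos()
    return T@p["T_tool_cam"]
def proj(n,X,P=None):
    p=K(n); P=campose(n) if P is None else P
    c=(np.atleast_2d(X)-P[:3,3])@P[:3,:3]
    return np.c_[p["cx"]+p["fx"]*c[:,0]/-c[:,2], p["cy"]+p["fy"]*-c[:,1]/-c[:,2]]
def onplane(n,uv,z,P=None):
    p=K(n); P=campose(n) if P is None else P
    uv=np.atleast_2d(uv).astype(float)
    d=np.c_[(uv[:,0]-p["cx"])/p["fx"],-(uv[:,1]-p["cy"])/p["fy"],-np.ones(len(uv))]@P[:3,:3].T
    return P[:3,3]+d*((z-P[2,3])/d[:,2])[:,None]
def down(a):  # tool down, tool y (closing) axis at angle a from world x
    y=np.array([np.cos(a),np.sin(a),0]); z=np.array([0,0,-1.]); return np.c_[np.cross(y,z),y,z]
E
python3 - <<'E'
from h import *
print(onplane("scene",[[268,218],[331,268],[351,222]],.03),onplane("side",[[246,220],[221,178]],.03))
a=cv2.imread("pics/scene0.png")[165:285,215:385]; b=cv2.imread("pics/side0.png")[130:250,125:295]
cv2.imwrite("pics/c0.png",np.vstack([cv2.resize(i,None,fx=2.5*1.0,fy=2.5,interpolation=2) for i in (a,b)]))
E
```

```text
[[0.543  0.0401 0.03  ]
 [0.5361 0.3421 0.03  ]
 [0.326  0.2402 0.03  ]] [[ 0.5266 -0.0026  0.03  ]
 [ 0.5074  0.2738  0.03  ]]
```

View pics/c0.png

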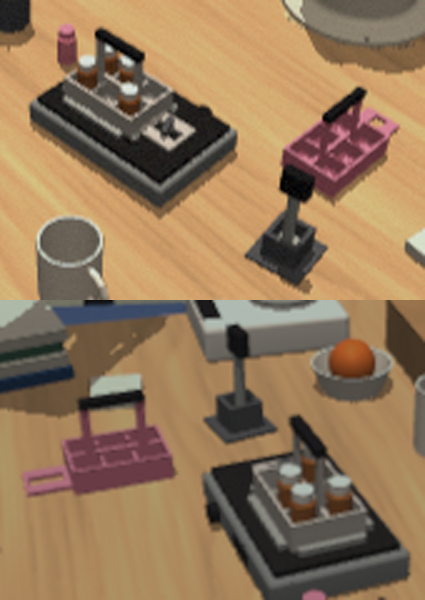

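The crop confirms both choices. The grey carrier has amber vials and a bar screw in its tab slot at about scene (281,217), and the dark T-key stands in its socket at scene (330,255). The two cameras disagree by some cm, so I check the calibration against the robot's base and TCP.

```bash
python3 - <<'E'
from h import *
for n in ("scene","side"): print(n,proj(n,[[0,0,0],ctrl.current_tool_pos(),ctrl.current_tool_pos()+[0,0,.2]]),ctrl.camera_params(n).keys())
print(ctrl.camera_params("wrist"))
# move the wrist camera above the shaker/stand
c=np.array([.52,.16]); R=down(np.pi/2)
# camera is 67 mm along tool x, tilted 14deg back towards the tool axis
print(R)
for p in ([.45,.16,.42],[.5,.16,.42]):
    print(p,ctrl.ik(p,R),ctrl.ik(p,down(-np.pi/2)))
ctrl.goto([.47,.10,.40],R)
P=campose("wrist"); cv2.imwrite("pics/w1.png",ctrl.read_camera("wrist")); np.save("w1.npy",P)
print(ctrl.current_tool_pos(),ctrl.current_t(),P)
E
```

```text
scene [[358.7283 162.8766]
 [455.154  224.6326]
 [478.0768 169.9751]] dict_keys(['fx', 'fy', 'cx', 'cy', 'pose'])
side [[ 58.8484 256.5734]
 [141.928  101.1737]
 [134.4646  44.5609]] dict_keys(['fx', 'fy', 'cx', 'cy', 'pose'])
{'fx': 292.8330632603585, 'fy': 292.8330632603585, 'cx': 252.30643648889475, 'cy': 191.97920091016468, 'T_tool_cam': array([[-0.0013,  0.9701,  0.2426,  0.0669],
       [ 1.    ,  0.0015, -0.0005,  0.0007],
       [-0.0008,  0.2426, -0.9701, -0.1523],
       [ 0.    ,  0.    ,  0.    ,  1.    ]])}
[[-1.  0.  0.]
 [ 0.  1.  0.]
 [ 0.  0. -1.]]
[0.45, 0.16, 0.42] [ 12.4044   7.9821  78.4509  -0.      93.567  -77.5956] [ 12.4044   7.9821  78.4509  -0.      93.567  102.4044]
[0.5, 0.16, 0.42] [ 11.2259  12.4539  72.7715  -0.      94.7746 -78.7741] [ 11.2259  12.4539  72.7715  -0.      94.7746 101.2259]
[0.4699 0.1006 0.3997] 2.1 [[ 0.0009 -0.9701 -0.2425  0.4033]
 [ 1.      0.001  -0.0004  0.1007]
 [ 0.0007 -0.2425  0.9701  0.5521]
 [ 0.      0.      0.      1.    ]]
```

View pics/w1.png

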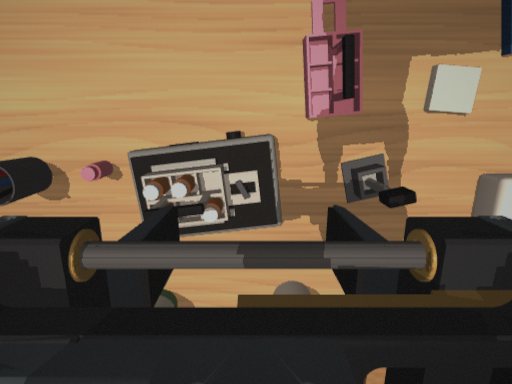

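The wrist picture shows the shaker's platform corners at about (129,151), (274,136) and (282,224), the screw bar at (242,187), the stand flange at about (366,178), and the key grip at (398,197). From these I get rough poses, then take one closer picture of each.

```bash
python3 - <<'E'
from h import *
P=np.load("w1.npy")
s=onplane("wrist",[[129,151],[274,136],[282,224]],.05,P)[:,:2]; print(s, np.linalg.norm(np.diff(s,axis=0),axis=1))
d=s[1]-s[0]; a=np.arctan2(d[1],d[0]); print("yaw of shaker y axis",np.degrees(a)); 
c=(s[0]+s[2])/2; print("shaker c",c)
st=onplane("wrist",[[366,178]],.005,P); print("stand",st, "screw",onplane("wrist",[[242,187]],.069,P),"grip",onplane("wrist",[[398,197]],.14,P))
# closer: camera level over targets; tool oriented so that camera sits at -x
R=down(np.pi/2)
i=2
for t,z in (((c[0]-.04,c[1]+.03),.30),((st[0][0]-.03,st[0][1]),.34)):
    ctrl.goto([t[0]+.03,t[1],z],R)
    P=campose("wrist"); im=ctrl.read_camera("wrist"); cv2.imwrite(f"pics/w{i}.png",im); np.save(f"w{i}.npy",P); print(P[:3,3]); i+=1
A,B=[cv2.imread(f"pics/w{k}.png")[:260] for k in (2,3)]
cv2.imwrite("pics/w23.png",np.vstack([A,B]))
print(ctrl.current_t())
E
```

```text
[[ 0.4565 -0.1095]
 [ 0.4316  0.1376]
 [ 0.5889  0.1548]] [0.2484 0.1583]
yaw of shaker y axis 95.76891609862679
shaker c [0.5227 0.0227]
stand [[0.5129 0.3174 0.005 ]] screw [[0.5154 0.0835 0.069 ]] grip [[0.5141 0.3132 0.14  ]]
[0.4461 0.0533 0.453 ]
[0.4463 0.3168 0.4926]
3.7833
```

View pics/w23.png

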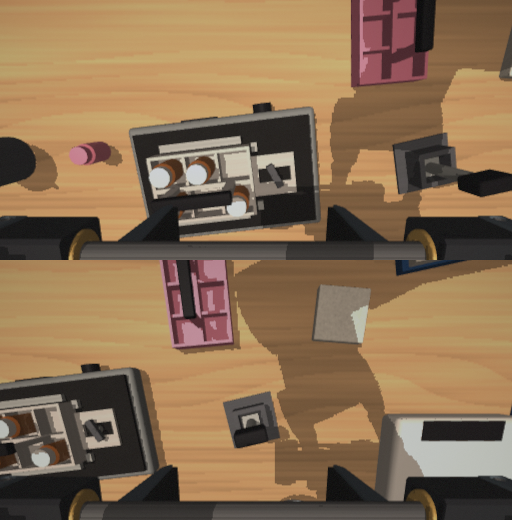

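This picture shows the bar screw at about (275,176) in the upper half, the stand flange near (425,165) upper and (252,420) lower, and the paddle grip at (250,436) lower. I take two more pictures with the wrist turned by 180° to cancel the calibration offset, then fit model outlines to the edges.

```bash
cat > fit.py <<'E'
from h import *
from scipy.optimize import minimize
def grads(k):
    im=cv2.GaussianBlur(cv2.imread(f"pics/w{k}.png"),(0,0),1.0).astype(np.float32)
    gx=cv2.Sobel(im,-1,1,0)/8; gy=cv2.Sobel(im,-1,0,1)/8
    i=np.argmax(gx**2+gy**2,axis=2)[...,None]
    return np.take_along_axis(gx,i,2)[...,0],np.take_along_axis(gy,i,2)[...,0]
def rect(w,l,z,cx=0,cy=0):
    c=np.array([[-w,-l],[w,-l],[w,l],[-w,l]])/2+[cx,cy]
    return [(np.r_[c[i],z],np.r_[c[(i+1)%4],z]) for i in range(4)]
def segs_world(p,segs):
    c,s=np.cos(p[2]),np.sin(p[2]); R=np.array([[c,-s,0],[s,c,0],[0,0,1]])
    return [(R@a+[p[0],p[1],0],R@b+[p[0],p[1],0]) for a,b in segs]
def score(p,segs,views,N=40):
    tot=0
    for k,P,gx,gy in views:
        for a,b in segs_world(p,segs):
            t=np.linspace(0.03,.97,N)[:,None]; uv=proj("wrist",a+(b-a)*t,P)
            d=uv[-1]-uv[0]; n=np.array([-d[1],d[0]])/(np.linalg.norm(d)+1e-9)
            m=uv.astype(np.float32)[None]
            f=lambda g:cv2.remap(g,m[...,0],m[...,1],1,borderValue=0)[0]
            tot+=np.mean(np.minimum(np.abs(f(gx)*n[0]+f(gy)*n[1]),25))
    return tot/len(views)/len(segs)
def fit(p0,segs,ks,rng=(.012,.012,.12),n=9):
    views=[(k,np.load(f"w{k}.npy"),*grads(k)) for k in ks]
    p0=np.array(p0,float); g=[np.linspace(-r,r,n if r else 1) for r in rng]
    best=max(((score(p0+[a,b,c],segs,views,20),tuple(p0+[a,b,c])) for a in g[0] for b in g[1] for c in g[2]))
    p=np.array(best[1])
    sx=np.vstack([p]+[p+np.eye(3)[i]*[.0015,.0015,.02][i] for i in range(3)])
    r=minimize(lambda q:-score(q,segs,views),p,method="Nelder-Mead",options=dict(initial_simplex=sx,xatol=1e-5,fatol=1e-4))
    return r.x,-r.fun
FL=rect(.08,.08,.005); SO=rect(.05,.05,.044)+rect(.036,.036,.044)
GR=rect(.018,.040,.151)
SH=rect(.17,.26,.05); CA=rect(.09,.13,.085,0,-.029)
BAR=rect(.034,.010,.069)
E
python3 - <<'E'
from fit import *
R=down(-np.pi/2)
for i,(t,z) in enumerate((((.530,.053),.30),((.530,.317),.34)),4):
    ctrl.goto([t[0],t[1],z],R); np.save(f"w{i}.npy",campose("wrist")); cv2.imwrite(f"pics/w{i}.png",ctrl.read_camera("wrist"))
print(ctrl.current_t())
for ks in ([3],[5],[3,5]):
    print(ks,"stand",fit([.513,.317,.15],FL+SO,ks),"grip",fit([.514,.316,.15],GR,ks))
for ks in ([2],[4],[2,4]):
    print(ks,"shaker",fit([.522,.023,.10],SH,ks),"carrier",fit([.522,.023,.10],CA,ks),"bar",fit([.516,.086,.66],BAR,ks,(.01,.01,.3)))
A,B=[cv2.imread(f"pics/w{k}.png")[:260] for k in (4,5)]
cv2.imwrite("pics/w45.png",np.vstack([A,B]))
E
```

```text
7.3Traceback (most recent call last):
  File "<stdin>", line 7, in <module>
  File "fit.py", line 27, in fit
    best=max(((score(p0+[a,b,c],segs,views,20),tuple(p0+[a,b,c])) for a in g[0] for b in g[1] for c in g[2]))
  File "fit.py", line 27, in <genexpr>
    best=max(((score(p0+[a,b,c],segs,views,20),tuple(p0+[a,b,c])) for a in g[0] for b in g[1] for c in g[2]))
               ~~~~~^^^^^^^^^^^^^^^^^^^^^^^^^^
  File "fit.py", line 18, in score
    t=np.linspace(0.03,.97,N)[:,None]; uv=proj("wrist",a+(b-a)*t,P)
                                          ~~~~^^^^^^^^^^^^^^^^^^^^^
  File "h.py", line 12, in proj
    p=K(n); P=campose(n) if P is None else P
  File "h.py", line 5, in K
    p=ctrl.camera_params(n); return p
ValueError: time passes only in moves, steps and waits
```

The fit calls camera_params too often, so I cache it.

```bash
sed -i 's/^def K(n):/import functools\n@functools.lru_cache\ndef K(n):/' h.py; cat > f.py <<'E'
from fit import *
o={}
for nm,p0,S,ks,r in (("stand",[.513,.317,.15],FL+SO,(3,5),(.012,.012,.12)),("grip",[.514,.316,.15],GR,(3,5),(.012,.012,.12)),
  ("shaker",[.522,.023,.10],SH,(2,4),(.012,.012,.12)),("carrier",[.522,.023,.10],CA,(2,4),(.012,.012,.12)),("bar",[.516,.086,.66],BAR,(2,4),(.01,.01,.3))):
    for kk in ([ks[0]],[ks[1]],list(ks)): 
        x,f=fit(p0,S,kk,r); print(nm,kk,x,round(f,2))
    o[nm]=(x,S,ks)
ims={k:cv2.resize(cv2.imread(f"pics/w{k}.png"),None,fx=3,fy=3,interpolation=2) for k in (2,3,4,5)}
for nm,(x,S,ks) in o.items():
    for k in ks:
        for a,b in segs_world(x,S):
            u=proj("wrist",np.array([a,b]),np.load(f"w{k}.npy"))*3+1
            cv2.line(ims[k],*[tuple(int(round(v)) for v in q) for q in u],(0,255,0),1)
def crop(k,X,w=400,h=300):
    c=(proj("wrist",X,np.load(f"w{k}.npy"))[0]*3).astype(int); y=max(c[1]-h//2,0);x=max(c[0]-w//2,0); return ims[k][y:y+h,x:x+w]
cv2.imwrite("pics/ov.png",np.vstack([np.hstack([crop(2,[.516,.07,.07]),crop(4,[.516,.07,.07])]),np.hstack([crop(3,[.514,.316,.05]),crop(5,[.514,.316,.05])])]))
E
python3 f.py
```

```text
stand [3] [0.5135 0.3151 0.2331] 11.49
stand [5] [0.5131 0.3169 0.2308] 11.3
stand [3, 5] [0.5135 0.315  0.233 ] 11.13
grip [3] [0.5153 0.3147 0.1801] 15.37
grip [5] [0.5147 0.3146 0.2258] 17.93
grip [3, 5] [0.515  0.3147 0.2172] 16.62
shaker [2] [0.5365 0.0295 0.0158] 13.71
shaker [4] [0.532  0.03   0.1104] 16.14
shaker [2, 4] [0.5336 0.0276 0.061 ] 12.73
carrier [2] [0.5239 0.0175 0.1175] 19.02
carrier [4] [0.5264 0.0182 0.1173] 22.2
carrier [2, 4] [0.5264 0.0181 0.1151] 19.49
bar [2] [0.5139 0.088  1.0968] 19.26
bar [4] [0.5218 0.0837 0.5117] 20.45
bar [2, 4] [0.5203 0.0834 0.5322] 18.84
```

View pics/ov.png

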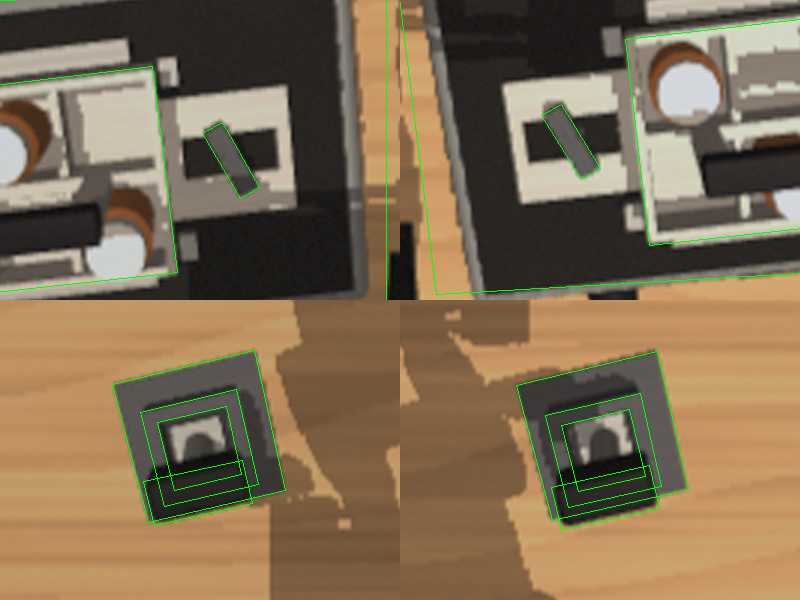

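The overlay shows the carrier, bar, flange and grip fitting well. The shaker outline fit is wrong, so I take the shaker's pose from the carrier: yaw 0.115. The bar is at (0.520, 0.0835) with angle 0.53, which puts the screw at about 0.42 rad and agrees with the carrier-derived axis to 1.5 mm. The key is at (0.514, 0.3155) with yaw 0.23. Next I grasp the key and lift it.

```bash
python3 - <<'E'
from h import *
k=np.array([.514,.3155]); R=down(.232)
ctrl.goto([*k,.22],R); ctrl.command_gripper(1.0)
c=ctrl.move_l([*k,.132],vel=.12,contact_N=8); print("contact",c,ctrl.current_tool_pos())
ctrl.command_gripper(0.0); print("w",ctrl.current_grip_width()*91,ctrl.current_grasp_force(),ctrl.current_contact_force())
ctrl.move_l([*k,.24],vel=.12); print("w",ctrl.current_grip_width()*91,ctrl.current_contact_force())
b=np.array([.5198,.0836]); ctrl.goto([*b,.235],down(.532-np.pi/2))
print(ctrl.current_tool_pos(),ctrl.current_contact_force(),ctrl.current_wrist_torque(),ctrl.current_t())
side=ctrl.read_camera("side"); sc=ctrl.read_camera("scene")
cs=proj("side",[*b,.1])[0].astype(int); cc=proj("scene",[*b,.1])[0].astype(int)
f=lambda i,c:cv2.resize(i[max(c[1]-50,0):c[1]+50,c[0]-50:c[0]+50],(400,400),interpolation=2)
cv2.imwrite("pics/ins.png",np.hstack([f(side,cs),f(sc,cc)]))
E
```

```text
contact False [0.5144 0.3157 0.1327]
w 17.708847429801004 29.999712109565735 [-0.0342 -0.2633 -0.2092]
w 17.941485602043016 [-1.2088  0.4894 -0.845 ]
[0.5199 0.0842 0.2348] [-0.0416  0.0352 -0.731 ] [-0.0669  0.1356  0.0244] 13.125
```

View pics/ins.png

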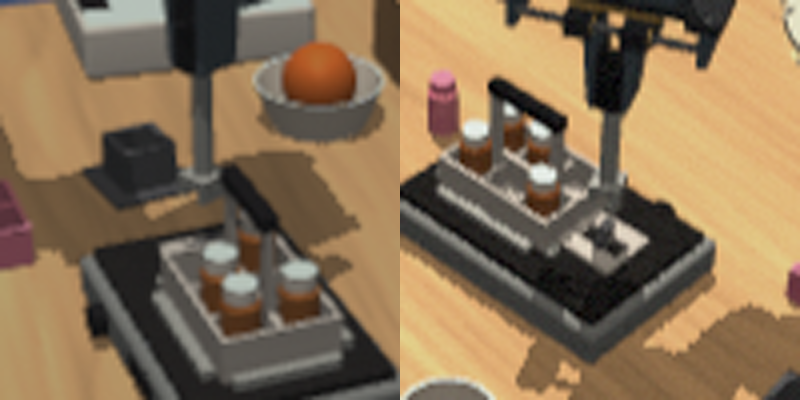

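The key is held upright, 18 mm between the pads, with its foot above the bar: side crop (203,185), scene crop (607,185), bar at (607,240). Now I go down, watching for contact.

```bash
python3 - <<'E'
from h import *
b=np.array([.5200,.0834])
ctrl.move_l([*b,.205],vel=.06)
f0=ctrl.current_contact_force()
c=ctrl.move_l([*b,.1865],vel=.03,contact_N=6); print("contact",c,ctrl.current_tool_pos(),ctrl.current_contact_force()-f0,ctrl.current_wrist_torque(),ctrl.current_grip_width()*91,ctrl.current_t(),ctrl.current_q())
E
```

```text
contact False [0.5201 0.0834 0.1866] [-0.8209 -0.5963 -0.2731] [-0.0764  0.107  -0.0301] 17.896483965756413 14.6417 [ 2.6137 23.5149 94.2539  0.0027 62.2241 62.1322]
```

It is seated: TCP at 0.1866, so the key foot is about 7 mm below the bar top with no contact. Now I turn anticlockwise in steps, watching the torque.

```bash
python3 - <<'E'
from h import *
q=np.array(ctrl.current_q()); t0=ctrl.current_wrist_torque()[2]
s=0
while s<88:
    s+=8 if s<56 else 3; g=q.copy(); g[5]-=s; ctrl.movej(g)
    tz=ctrl.current_wrist_torque()[2]-t0; f=ctrl.current_contact_force()
    print(s,round(tz,3),f,round(ctrl.current_t(),2))
    if abs(tz)>.45: break
ctrl.sleep(.15)
y=ctrl.current_eef_rot()[:,1]; print("key y world",np.arctan2(y[1],y[0])+np.pi/2,"rel shaker",np.arctan2(y[1],y[0])+np.pi/2-.1152,ctrl.current_tool_pos(),ctrl.current_wrist_torque()[2]-t0)
E
```

```text
8 0.004 [ 0.3177  0.6469 -0.2925] 14.91
16 0.011 [-0.7771  2.4945  0.2743] 15.18
24 -0.059 [-0.4342  3.5452 -1.0009] 15.44
32 -0.001 [-2.3058  2.6707 -1.0974] 15.71
40 -0.048 [-2.2713  2.5651 -1.7631] 15.97
48 -0.005 [-2.9915  0.9877 -2.0536] 16.24
56 -0.084 [-3.4485  2.0045 -2.6219] 16.51
59 -0.057 [-4.5626  0.6623 -2.1779] 16.76
62 -0.052 [-3.5723  1.0647 -2.378 ] 17.01
65 -0.07 [-3.9972  1.2359 -3.1154] 17.26
68 -0.015 [-4.6126  1.0075 -3.362 ] 17.51
71 -0.037 [-3.7843  1.6744 -2.9912] 17.76
74 -0.025 [-3.8984  1.5901 -2.6168] 18.01
77 -0.085 [-5.9112  1.3261 -1.05  ] 18.26
80 -0.185 [-6.7981  1.1915  0.645 ] 18.51
83 -0.77 [-6.8341  2.039   0.8216] 18.76
key y world 1.9772255867033368 rel shaker 1.8620255867033368 [0.5195 0.0835 0.1865] -0.777569829763724
```

The screw hit its stop: torque rose to 0.77 N m at a key angle of 1.86, less 0.2 backlash plus a little wind-up, so about 1.6. I back off into the slack, lift, go above the stand and check by picture.

```bash
python3 - <<'E'
from h import *
q=np.array(ctrl.current_q()); q[5]+=11; ctrl.movej(q)
p=ctrl.current_tool_pos(); print(p,ctrl.current_contact_force())
ctrl.move_l([p[0],p[1],.205],vel=.06); ctrl.move_l([p[0],p[1],.24],vel=.12)
s=[.5137,.3157]; ctrl.goto([*s,.235],down(.232))
print(ctrl.current_tool_pos(),ctrl.current_grip_width()*91,ctrl.current_contact_force(),ctrl.current_wrist_torque(),ctrl.current_t())
side=ctrl.read_camera("side"); sc=ctrl.read_camera("scene")
f=lambda i,c,h=40:cv2.resize(i[c[1]-h:c[1]+h,c[0]-h:c[0]+h],(266,266),interpolation=2)
for n,i in (("side",side),("scene",sc)):  # expected key axis
    for z in (.11,.16): pass
    u=proj(n,[[*s,.19],[*s,.11],[*s,.007]]); print(n,u)
S=proj("scene",[.5195,.0835,.07])[0].astype(int)
cv2.imwrite("pics/ret.png",np.hstack([f(side,proj("side",[*s,.1])[0].astype(int)),f(sc,proj("scene",[*s,.1])[0].astype(int)),f(sc,S,30)]))
E
```

```text
[0.5202 0.0834 0.1868] [-0.3413 -0.5025 -1.6578]
[0.5137 0.3148 0.2345] 18.045137532355675 [-0.2235 -0.1998 -0.6534] [-0.1145  0.0194  0.0227] 21.0417
side [[218.565  130.115 ]
 [219.4962 151.7998]
 [220.6248 178.0843]]
scene [[336.109  224.6457]
 [332.86   242.8612]
 [329.0139 264.4247]]
```

View pics/ret.png

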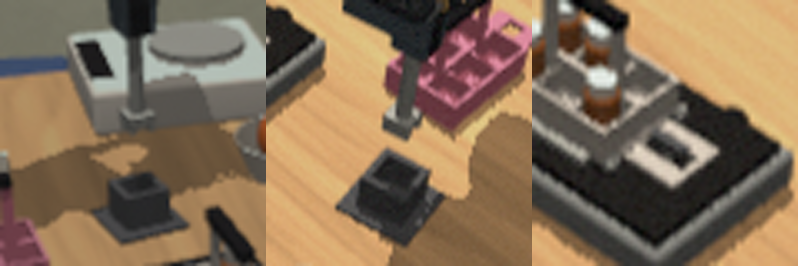

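The bar now lies along the slot (right crop, about (670,150)), and the key hangs straight above the socket: crops (138,115) over (138,190), and (400,120) over (395,180). I lower it in, let go and clear.

```bash
python3 - <<'E'
from h import *
s=[.5137,.3157]
ctrl.move_l([*s,.182],vel=.1)
c=ctrl.move_l([*s,.1335],vel=.06,contact_N=6); print("contact",c,ctrl.current_tool_pos(),ctrl.current_contact_force())
if not c:
    ctrl.command_gripper(1.0); ctrl.sleep(.2)
    ctrl.move_l([*s,.24],vel=.15); print(ctrl.current_contact_force(),ctrl.current_t())
    # carrier approach: handle at carrier origin + 0, yaw .1152
    y=.1152; sh=np.array([.5264,.0181]); h=sh+.029*np.array([np.sin(y),-np.cos(y)]); print("handle",h)
    # look with the wrist from above the stand/shaker on the way
    ctrl.goto([.51,.10,.34],down(np.pi/2)); np.save("w6.npy",campose("wrist")); cv2.imwrite("pics/w6.png",ctrl.read_camera("wrist"))
    from fit import *
    print("carrier",fit([*sh,y],CA,[6],(.006,.006,.06)),"grip",fit([.514,.3155,.23],GR,[6]))
    HB=rect(.014,.084,.162,0,-.029); print("handle fit",fit([*sh,y],HB,[6],(.006,.006,.06)))
    print(ctrl.current_t())
E
```

```text
contact False [0.5139 0.3158 0.1338] [ 0.3475 -0.9265 -1.3354]
[ 0.3897  0.8628 -0.1259] 25.0167
handle [ 0.5297 -0.0107]
carrier (array([0.5283, 0.0178, 0.1142]), np.float64(19.457545473829907)) grip (array([0.5164, 0.3135, 0.2922]), np.float64(15.975388108665975))
handle fit (array([0.5258, 0.0205, 0.1031]), np.float64(21.337321833548806))
26.6417
```

View pics/w6.png

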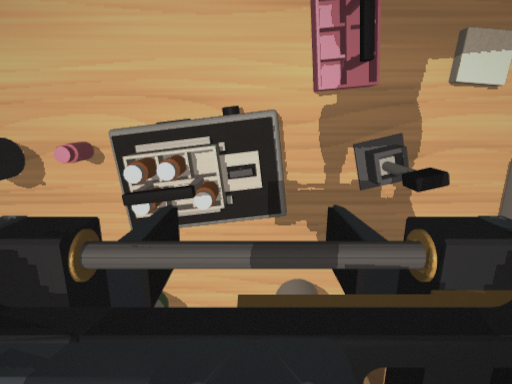

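The picture shows the key standing in its socket, released (shank at (387,165), grip at (427,180)), the bar along the slot at (242,172), and the handle at (158,195). Now I grasp the handle and lift slowly.

```bash
python3 - <<'E'
from h import *
h=np.array([.5295,-.0098]); R=down(.1135)
ctrl.goto([*h,.25],R)
c=ctrl.move_l([*h,.155],vel=.1,contact_N=8); print("contact",c,ctrl.current_tool_pos())
if not c:
    ctrl.command_gripper(0.0); print("w",ctrl.current_grip_width()*91,ctrl.current_grasp_force(),ctrl.current_contact_force(),ctrl.current_wrist_torque())
    f0=ctrl.current_contact_force(); p=ctrl.current_tool_pos()
    c=ctrl.move_l([p[0],p[1],.175],vel=.03,contact_N=14); print("snag",c,ctrl.current_tool_pos(),ctrl.current_contact_force()-f0,ctrl.current_wrist_torque(),ctrl.current_t())
    if not c:
        ctrl.move_l([p[0],p[1],.256],vel=.05); ctrl.sleep(.6)
        print(ctrl.current_tool_pos(),ctrl.current_grip_width()*91,ctrl.current_contact_force(),ctrl.current_wrist_torque(),ctrl.current_t())
        a,b=ctrl.read_camera("side"),ctrl.read_camera("scene")
        f=lambda i,n:(lambda c:cv2.resize(i[max(c[1]-60,0):max(c[1]-60,0)+120,c[0]-60:c[0]+60],(400,400),interpolation=2))(proj(n,[.53,.05,.12])[0].astype(int))
        cv2.imwrite("pics/lift.png",np.hstack([f(a,"side"),f(b,"scene")]))
E
```

```text
contact False [ 0.5298 -0.0098  0.1555]
w 13.821590051914109 29.997317790985107 [-0.3904 -0.0302 -1.7196] [-0.0536  0.1077 -0.0147]
snag False [ 0.5293 -0.0098  0.1749] [ 0.3991  0.0538 -3.773 ] [-0.0741  0.0441 -0.0255] 30.9
[ 0.5294 -0.0098  0.256 ] 13.55871631676094 [ 0.3282 -0.6148 -4.7676] [-0.0627  0.0583 -0.0351] 33.2667
```

View pics/lift.png

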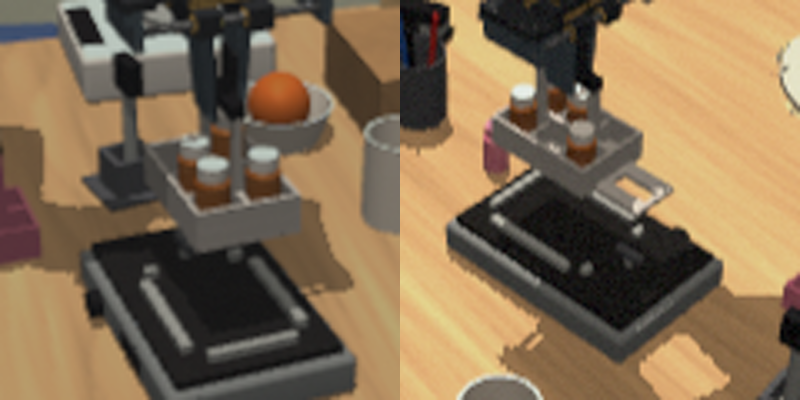

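The carrier hangs level, well clear of the shaker, with all four vials standing: side crop at (195,150), (212,170), (262,160) and (222,135). The key stands in its socket at (122,130).

```bash
python3 -c "
from h import *
print(ctrl.current_dq(),ctrl.current_grasp_force()); print(ctrl.sign_off())"
```

```text
[ 0.0047 -0.0118 -0.0256  0.1104 -0.02   -0.0668] 29.99662756919861
the job is handed in; nothing more can be done
None
```

The job is handed in at about 33 s of the 72 s: the screw is turned to its stop, the key is back in its stand and let go, and the carrier is held level about 10 cm above the shaker with all four vials standing; no verdict was returned.

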